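# Move a blood-grouping tile onto its warmer with a lifter

### The arm

A 6-joint arm with a two-finger parallel gripper is mounted at the origin on the work surface. World frame = base frame: x ahead of the robot, y to its left, z up, the work surface at z = 0. Lengths are in m, angles in rad, forces in N, time in s.
With the tool pointing down it reaches from about 0.35 to 0.975 m from the base axis. Payload 4.9 kg.
Tool frame: the origin (TCP) lies at the very end of the fingers, on their centre line; the grasp point (between the pads) lies 19 mm behind it; z points along the fingers, y is the line along which they close (so a half turn about z gives the same grasp; the last joint's range is limited). The gripper opens to 85 mm and grips with 20 to 120 N. Pads are 22 mm wide; open, the fingers measure 114 mm over their backs; the gripper's body (76 mm by 85 mm) begins 54 mm behind the grasp point. The pads swing forward as they close: fully open they stand 13 mm farther back than shut.
Start: joints at [1.116, 0.053, 1.613, -0, 1.476, -0.119], TCP at [0.206, 0.59, 0.231] pointing down, gripper open.
Joint ranges: [-3.01, 3.01], [-1.01, 2.22], [0.06, 2.58], [-1.02, 4.17], [0.09, 2.62], [-3.14, 3.14]. Speed limits (rad/s): [2.57, 2.57, 3.14, 3.14, 3.14, 3.14].

### API

Orientations are given as a unit quaternion [w, x, y, z].
In Python, from plant import monitor, vision, manip gives the robot as it stands. The module is installed in compiled form; this text tells all that it offers.
- The arm moves only by the tool arm_command, never from a script. Its argument "rows" is a list of rows, each a list of 3 entries, a list of its own where there are three numbers: the finger opening in mm, from 0 to 85.4, then the shift along the world's x, y, z in units of 30 cm (1.0 is 30 cm), then the turn, a rotation vector about the world's x, y, z in units of pi/2 rad (1.0 is pi/2 rad). In form: [[claw, [x, y, z], [wx, wy, wz]], ...]. A call has 1 to 12 rows; each row is the pose to reach, as a shift and turn from the pose commanded when the call began; what a row does not reach only later rows make up. A row lasts 1/12 s, in which the tool goes at most 41.7 mm and 7.16 degrees, less where a joint would pass 70% of its speed; a pose out of reach is approached as far as the arm can. A call with a number of a shift or a turn outside -1 to 1 is refused whole. A call with a gripper value outside its range is refused whole. The fingers move at their own pace and stop on an object; the grip force is fixed at half the most. Time passes only in rows, so rows that repeat a pose let the fingers close. It gives the time, the measured TCP pose, the force, the opening and the grip force at its end, in the units of the state.
- monitor.state(): the state, without advancing time (a new reading comes with each control period).
- vision.grab_frame(name): name is "scene" or "top"; returns a dict with "color" (420x560x3 uint8, red, green, blue), "z_map" (420x560 float32, m along the optical axis (not along the pixel's ray), 0 where there is no reading), "mtx" (3x3 intrinsics, pixels), "R" (3x3) and "t" (3): a world point X has camera coordinates R X + t. Camera axes: x right, y down, z forward; pixel columns grow to the right and rows downward; lengths in m; the calibration is good to about 2 mm. A picture is of the moment at which its call begins.
- manip.job_done(): hands the job in; it is judged then, once.
The state is a dict: "time": time; "joint_pos": joint angles; "joint_vel": joint speeds; "joint_efforts": joint torques, N m; "tool_pos": TCP position; "tool_rot": TCP orientation; "contact_force": force on the tool from outside, world axes, zero at the start; "ft_torque": the same for the moment, N m; "gripper_width": opening from 0.0 (shut) to 1.0 (fully open); "grasp_force": force on a finger pad.
Only numpy, scipy, OpenCV 4.12 (cv2) and the standard library are available. Lean on these libraries where they do the work, as an engineer would, in place of code of your own. Each camera call takes 0.05 s, during which the arm holds its last target. There are 200 camera calls.

### The job

Slide the steel lifter under the white test tile, carry the tile on the lifter to the warmer and set it down gently in the bay of the warmer, inside the kerbs, then draw the lifter out; never touch the tile with the gripper or tip it. After that, set the warmer's heat lever straight upright. Finish with the lifter laid flat on the tabletop, and leave the other things on the table where they are.

Things in the scene. Friction and masses are not known exactly. Their poses are not given: they have to be found in the camera images.
- lifter: Cranked spatula, 0.14 kg. Steel blade 100 (x) x 70 (y) x 2.5 mm; origin: centre of the blade's underside; +x from handle to blade tip (tip at x = +50), z up. A steep neck rises from the blade's rear (x = -50) to a straight black handle, x = -70 to -195, z = 37 to 59, 18 mm wide. A leg under the handle's rear end reaches down to blade level, so the lifter stands on blade and leg.
- lifter_grip (a point): A good place to hold the lifter: in the middle of the handle's section, at x = -115, y = 0, z = 48 mm in the lifter's frame.
- tile: White ceramic tile with nine round wells, 100 (x) x 110 (y) x 14 mm, 0.11 to 0.22 kg. Origin: centre of underside (soles of the feet). A 5 mm plate (z = 9 to 14) on two foot rails, 8 wide, 9 high, all along x at y = +-51. Between them a tunnel along x, 94 wide, 9 high: the blade goes in from the -x end (facing the table's middle) towards +x, where a carton stands 12 to 35 mm beyond.
- warmer: White electric tile warmer, a flat box fixed to the table; flat metal deck 35 mm above the table. It reaches from x = -75 to +80 and y = -158 to +88 mm about its origin, which is on the table below the centre of the bay; z is up. The bay's open front is at -x.
- bay (a point): Centre of the tile bay, on the deck's surface, axes as the warmer's. Steel kerbs 12 mm high over the deck on three sides: inner faces at y = -63, y = +63 and x = +57 mm; the -x side is open. The tile's right place is with its origin on this point and its x along the bay's x: about 8 mm to spare on each side; the lifter is then drawn out along -x.
- heat_lever (a joint): Angle of the warmer's heat lever, rad: 0 leaning 0.8 rad from vertical towards the warmer's -x, 0.8 straight upright, 1.6 leaning 0.8 rad towards +x. It swings in the warmer's x-z plane, with light friction (about 1.5 N at the ball), and stays where it is left.
- lever_ball (a point): Centre of the black ball, 30 mm across, at the end of the lever's 10 mm steel rod, 85 mm from the hinge. It moves with the lever.
- lever_hinge (a point): Centre of the lever's hinge, 52 mm above the table at x = 0, y = -115 mm in the warmer's frame; hinge axis along the warmer's y; the grey lever housing (120 x 50 mm, top 53 mm above the table) surrounds it.
- swab_jar: Bystander: clear jar with a steel lid, 68 mm across, 95 mm high, close beside the tile's +y edge. Origin: centre of underside.
- kit_carton: Bystander: cardboard carton 75 x 130 x 60 mm high, just beyond the tile's +x end. Origin: centre of underside.
- gel_bottle: Bystander: clear bottle with a white cap, 60 mm across, 165 mm high, beyond the lifter. Origin: centre of underside.
- lancet_box: Bystander: paper lancet box 80 x 130 x 60 mm high, beside the warmer's +y side. Origin: centre of underside.
- steel_dish: Bystander: open steel dish 150 x 70 x 30 mm, beside the warmer's -y side. Origin: centre of underside.
- phone: Bystander: black phone 150 x 72 x 9 mm lying flat. Origin: centre of underside.
- cassette: Bystander: small white plastic test cassette 70 x 20 x 6 mm lying flat. Origin: centre of underside.

How it is judged:
On the way, in this order (a step that is already met when the one before it is completed fails the run):
1. the tile is lifted clear of the table on the lifter (height (world z) of tile above 0.03 m and contact force between lifter and tile above 0.4 N), for 0.2 s.
2. the tile stands in the bay and the lifter no longer touches it (x of tile in the frame of bay between -0.017 and 0.012 m and y of tile in the frame of bay between -0.012 and 0.012 m and z of tile in the frame of bay between -0.004 and 0.004 m and angle between the x axis of tile and the x axis of warmer, either way round below 0.18 rad and angle between tile's own z axis and vertical below 0.06 rad and linear speed of tile below 0.02 m/s and contact force between lifter and tile below 0.05 N), for 0.2 s.
3. the heat lever stands upright (value of joint heat_lever between 0.66 and 0.94 rad), for 0.2 s.
At the end, for the whole second after the job is handed in: Tile flat on the deck in the bay, origin within 12 mm of the bay's centre along each axis (17 mm towards the open front), turned less than 0.18 rad; heat lever upright within 0.14 rad; lifter flat on the tabletop (underside under 6 mm up), at rest, touching neither tile nor warmer (all of step 2 and all of step 3 and height (world z) of lifter below 0.006 m and angle between lifter's own z axis and vertical below 0.08 rad and linear speed of lifter below 0.02 m/s and contact force between lifter and warmer below 0.05 N).
It fails at once if the gripper or arm touches the tile (contact force between any of the fingers, the arm and tile above 0.5 N).
It fails at once if the tile is tipped more than 0.35 rad (angle between tile's own z axis and vertical above 0.35 rad).
It fails at once if the tile is banged down on the warmer (over 30 N) (contact force between tile and warmer above 30 N).
It fails at once if a bystander is shoved more than 30 mm or tipped over (distance of any of swab_jar, kit_carton, gel_bottle, lancet_box, steel_dish, phone, cassette from where it was at the start of the episode above 0.03 m or angle between any of swab_jar, kit_carton, gel_bottle, lancet_box, steel_dish, phone, cassette's own z axis and vertical above 0.5 rad).
It also fails if it takes over 72 s, if anything falls off the work surface, if the arm or the gripper's body presses on something with over 40 N, if the wrist force passes 120 N, or if a joint passes its speed limit or range.

## Working session

There is one attempt and no reset: what is moved stays moved. The work goes in short steps, Python scripts to look and compute and a tool call to move; the robot and the scene stay as the last step left them, time stands still between calls to the robot, and variables do not carry over. Pictures are saved under pics/ and viewed, at most 10 in all, crops included, and the job is handed in when it is done.

Besides the shell and the picture viewer there is one more tool, called after "Call:" by a JSON object that holds its "name" and its "arguments", one argument or row to a line. arm_command: Moves the arm, as the interface text tells. Shifts and turns lie within -1 to 1; 1 stands for 30 cm of shift or pi/2 rad of turn. Its arguments: {"type":"object","properties":{"rows":{"type":"array"}},"required":["rows"]}

```bash
mkdir -p pics; cat > h.py <<'E'
import numpy as np,cv2
from plant import monitor,vision,manip
def grab(n,save=None):
    f=vision.grab_frame(n)
    if save: cv2.imwrite('pics/'+save,f['color'][:,:,::-1])
    return f
def world(f):
    z=f['z_map']; h,w=z.shape; u,v=np.meshgrid(np.arange(w),np.arange(h))
    K=f['mtx']; c=np.stack([(u-K[0,2])/K[0,0]*z,(v-K[1,2])/K[1,1]*z,z],-1)
    P=(c-f['t'])@f['R']; P[z==0]=np.nan; return P
def ray(f,u,v,h):
    d=f['R'].T@np.linalg.solve(f['mtx'],[u,v,1.]); o=-f['R'].T@f['t']
    return o+d*(h-o[2])/d[2]
E
python3 - <<'E'
from h import *
for n in('top','scene'):
    f=grab(n,n+'0.png'); np.savez(n+'0.npz',**f); print(n,(-f['R'].T@f['t']).round(3),f['mtx'][0,0])
print(monitor.state())
E
```

```text
top [ 0.358 -0.022  1.172] 392.0054528704068
scene [1.564 0.208 0.848] 467.5464788251108
{'time': 0.1, 'joint_pos': array([ 1.11598429e+00,  5.33076481e-02,  1.61414880e+00, -7.60182089e-06,
        1.47601165e+00, -1.18977854e-01]), 'joint_vel': array([ 0.00014173,  0.00021747, -0.00495437,  0.00058274, -0.00374952,
       -0.00072687]), 'joint_efforts': array([-2.37777049e-04, -3.94907141e+01, -3.71359885e+01, -1.39284912e-04,
        4.03576589e-03, -3.53799055e-05]), 'tool_pos': array([0.20571223, 0.58957889, 0.23018026]), 'tool_rot': array([-2.61723269e-04,  1.67128669e-01,  9.85934647e-01, -9.00464694e-04]), 'contact_force': array([ 0.41959626,  0.34877306, -0.07498069]), 'ft_torque': array([0.0552593 , 0.00559223, 0.01404086]), 'grasp_force': 0.0, 'gripper_width': 1.0005827722968523}
```

View pics/top0.png

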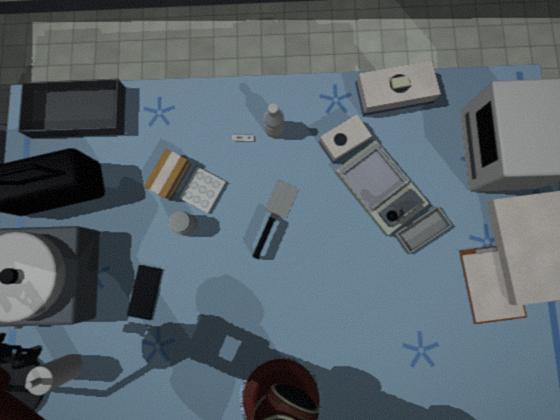

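View pics/scene0.png

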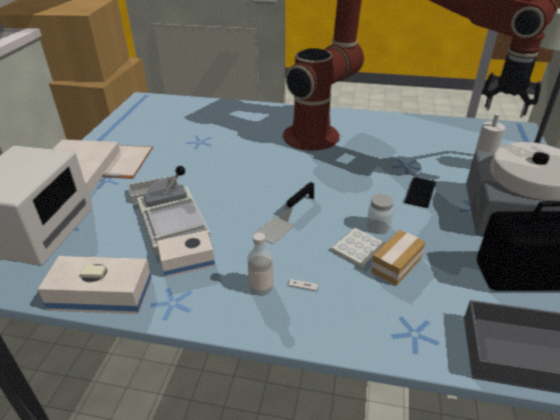

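The top view shows, with world +x up and +y left: tile at (203,190), carton (166,174), jar (182,222), lifter blade (282,200) with handle end (258,255), warmer bay (375,180), lever ball (392,215), lancet box (345,138) and dish (425,230). The scene view agrees.

```bash
python3 - <<'E'
from h import *
f=dict(np.load('top0.npz')); P=world(f); c=f['color']
cv2.imwrite('pics/z.png',cv2.resize(c[100:260,140:460,::-1],None,fx=2.5,fy=2.5,interpolation=cv2.INTER_CUBIC))
for n,(u,v) in dict(tile=(203,190),blade=(282,197),handle=(266,238),table=(320,230),deck=(372,178),ball=(392,215),dish=(425,232),lancet=(330,150),jar=(181,222)).items(): print(n,P[v,u].round(4),c[v,u],cv2.cvtColor(c,cv2.COLOR_RGB2HSV)[v,u])
t=P[225:250,300:340,2]; print('table',np.nanmean(t),np.nanstd(t))
E
```

```text
tile [0.5987 0.2159 0.0146] [151 158 160] [ 97  14 160]
blade [ 0.5707 -0.0222  0.0055] [117 119 119] [ 90   4 119]
handle [0.4442 0.0271 0.059 ] [37 44 52] [106  74  52]
table [ 4.676e-01 -1.324e-01  1.000e-04] [105 132 146] [100  72 146]
deck [ 0.6129 -0.2894  0.0359] [123 126 137] [114  26 137]
ball [ 0.4888 -0.3121  0.1337] [21 14 17] [167  85  21]
dish [ 0.4515 -0.4416  0.0025] [ 99 105 104] [ 85  15 105]
lancet [ 0.6965 -0.1677  0.0575] [156 151 149] [  9  11 156]
jar [0.4932 0.2604 0.0966] [112 119 122] [ 99  21 122]
table 0.0006724556137525238 0.002309734391576221
```

View pics/z.png

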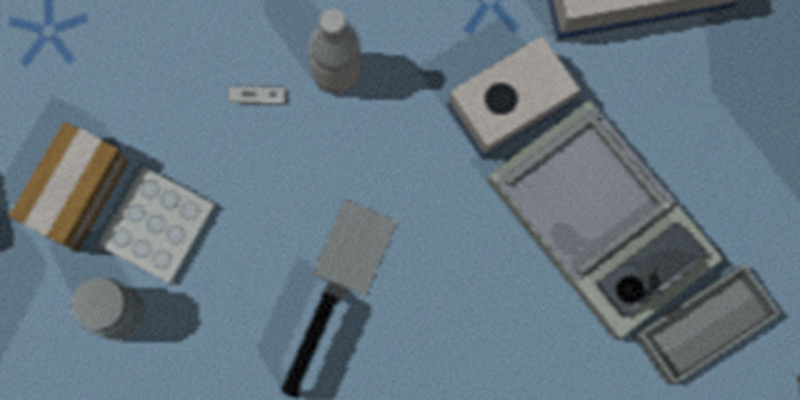

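The zoom shows the bay's open front facing lower-left (crop (500,180)–(590,270)), kerbs on the other three sides, and the lever ball at crop (630,290). The lifter's blade is at (355,247), with its handle running to (292,388).

```bash
cat >> h.py <<'E'
def rect(pts): 
    (c,s,a)=cv2.minAreaRect((pts[:,:2]*1000).astype(np.float32)); return np.array(c),np.array(s),a
def rays(f,m,h):
    m=cv2.morphologyEx(m.astype(np.uint8),cv2.MORPH_OPEN,np.ones((3,3)))
    n,l,s,_=cv2.connectedComponentsWithStats(m); i=1+np.argmax(s[1:,4])
    v,u=np.where(l==i)
    return np.array([ray(f,a,b,h) for a,b in zip(u,v)])
def box(shape,u0,u1,v0,v1):
    m=np.zeros(shape,bool); m[v0:v1,u0:u1]=1; return m
def pca(p):
    c=p[:,:2].mean(0); w,V=np.linalg.eigh(np.cov(p[:,:2].T)); d=V[:,1]
    return c,np.degrees(np.arctan2(d[1],d[0]))%180,np.sqrt(w*12)
E
cat > m0.py <<'E'
from h import *
f=dict(np.load('top0.npz')); P=world(f); c=f['color']; hsv=cv2.cvtColor(c,cv2.COLOR_RGB2HSV); S,V=hsv[...,1],hsv[...,2]; sh=S.shape
m=box(sh,178,230,165,216)&(S<42)&(V>120)&(P[...,2]<.03); p=rays(f,m,.014); print('tile',rect(p),p.mean(0)[:2],pca(p))
m=box(sh,262,304,178,222)&(S<42)&(V>85); p=rays(f,m,.0025); print('blade',rect(p),p.mean(0)[:2],pca(p))
m=box(sh,245,285,212,262)&(V<75)&(P[...,2]>.045); v,u=np.where(m); p=rays(f,m,.058); print('handle',rect(p),p.mean(0)[:2],pca(p))
# warmer
m=box(sh,330,430,140,235)&(abs(P[...,2]-.036)<.006); v,u=np.where(m); p=P[m]; print('deckdepth',rect(p))
m=box(sh,340,412,145,212)&(hsv[...,0]>108)&(S>14)&(V>95)&(V<160); p=rays(f,m,.035); r=rect(p); print('deck',r,pca(p),len(p))
E
python3 m0.py
```

```text
tile (array([599.46716309, 216.26809692]), array([ 92.92576599, 110.85488892]), 59.834842681884766) [0.59819093 0.21527333] (array([0.59819093, 0.21527333]), np.float64(147.31561595166497), array([0.09051963, 0.10925098]))
blade (array([566.32745361, -20.79805756]), array([ 70.02235413, 100.3788681 ]), 65.04158020019531) [ 0.56600802 -0.02082339] (array([ 0.56600802, -0.02082339]), np.float64(155.85988091403382), array([0.06904102, 0.09888985]))
handle (array([446.27215576,  34.21479416]), array([ 18.25893784, 123.20877838]), 65.19961547851562) [0.44549402 0.03470636] (array([0.44549402, 0.03470636]), np.float64(155.25608196123636), array([0.01732937, 0.12257898]))
deckdepth (array([ 599.02764893, -309.43331909]), array([310.31625366, 155.40141296]), 35.27871322631836)
deck (array([ 613.03186035, -292.49279785]), array([5.8655529 , 6.24968529]), 86.01849365234375) (array([ 0.6130316 , -0.29249163]), np.float64(153.10744851045663), array([0.00873087, 0.00914367])) 9
```

```bash
cat > m1.py <<'E'
from h import *
f=dict(np.load('top0.npz')); P=world(f); c=f['color']; hsv=cv2.cvtColor(c,cv2.COLOR_RGB2HSV); S,V=hsv[...,1],hsv[...,2]; sh=S.shape
Z=cv2.medianBlur(P[...,2].astype(np.float32),3)
pts=[]
for v in range(180,226):
    u=np.argmax(Z[v,325:400]>.025)+325; pts.append(ray(f,u-.5,v,.035)[:2])
pts=np.float32(pts); 
l=cv2.fitLine(pts,cv2.DIST_HUBER,0,.001,.001).ravel(); d=l[:2]*np.sign(l[0]); print('front',np.degrees(np.arctan2(d[1],d[0])),l)
res=(pts-l[2:])@np.array([-d[1],d[0]]); print('res',res.std(),abs(res).max())
y=d; x=np.array([d[1],-d[0]])
m=box(sh,325,440,130,250); q=P[m]; C=l[2:]
a=(q[:,:2]-C)@x+(-.075); b=(q[:,:2]-C)@y
# y along edge: kerbs from profile
b0=np.array([.631,-.29])-C; b0=b0@y
s=b-b0
def prof(co,sel,lo,hi):
    for k in np.arange(lo,hi,.003):
        w=sel&(co>=k)&(co<k+.003); print('%.1f:%.1f'%(k*1e3+1.5,np.nanmedian(q[w,2])*1e3),end=' ')
    print()
sel=(a>-.03)&(a<.04); prof(s,sel,-.1,.1)
sel=(abs(s)<.045); prof(a,sel,-.09,.1)
print('C',C,'b0',b0,'x',x,'y',y)
# tile, refined
for vt in (60,80,100):
    m=box(sh,178,230,165,216)&(S<45)&(V>vt)&(P[...,2]<.022); p=rays(f,m,.014); print('tile',vt,rect(p))
m=box(sh,178,232,160,218)&(Z>.008)&(Z<.022); p=rays(f,m,.014); print('tz',rect(p),pca(p))
E
python3 m1.py
```

```text
front 35.246807 [ 0.81667376  0.5770997   0.5412295  -0.25334805]
res 0.0007582679 0.001689138
-98.5:32.2 -95.5:32.9 -92.5:32.9 -89.5:36.4 -86.5:44.7 -83.5:48.2 -80.5:47.7 -77.5:36.7 -74.5:36.0 -71.5:34.8 -68.5:35.9 -65.5:34.5 -62.5:35.9 -59.5:35.1 -56.5:35.4 -53.5:36.2 -50.5:34.6 -47.5:36.0 -44.5:36.0 -41.5:35.1 -38.5:35.8 -35.5:35.2 -32.5:35.1 -29.5:35.7 -26.5:36.2 -23.5:35.3 -20.5:35.3 -17.5:36.0 -14.5:35.9 -11.5:35.3 -8.5:34.5 -5.5:34.7 -2.5:34.9 0.5:35.8 3.5:35.9 6.5:35.6 9.5:35.4 12.5:34.5 15.5:35.1 18.5:35.6 21.5:35.7 24.5:35.4 27.5:35.9 30.5:36.1 33.5:36.2 36.5:35.4 39.5:35.2 42.5:35.8 45.5:35.4 48.5:46.6 51.5:48.4 54.5:47.1 57.5:36.3 60.5:33.8 63.5:32.3 66.5:33.2 69.5:32.8 72.5:28.1 75.5:-0.1 78.5:0.7 81.5:1.5 84.5:0.5 87.5:18.4 90.5:35.7 93.5:58.5 96.5:60.1 99.5:60.8 
-88.5:1.3 -85.5:-0.1 -82.5:0.6 -79.5:0.9 -76.5:-0.2 -73.5:13.3 -70.5:32.1 -67.5:36.1 -64.5:36.1 -61.5:34.9 -58.5:36.0 -55.5:35.8 -52.5:36.1 -49.5:36.4 -46.5:36.4 -43.5:35.8 -40.5:35.9 -37.5:35.5 -34.5:35.3 -31.5:35.2 -28.5:36.1 -25.5:34.8 -22.5:35.2 -19.5:36.0 -16.5:34.7 -13.5:35.4 -10.5:35.9 -7.5:36.0 -4.5:35.8 -1.5:35.9 1.5:35.5 4.5:35.4 7.5:35.5 10.5:35.7 13.5:35.3 16.5:35.7 19.5:35.3 22.5:35.8 25.5:34.7 28.5:35.0 31.5:35.4 34.5:35.4 37.5:35.6 40.5:34.9 43.5:34.7 46.5:35.7 49.5:35.1 52.5:35.8 55.5:35.5 58.5:39.5 61.5:45.8 64.5:47.9 67.5:46.0 70.5:39.0 73.5:36.1 76.5:35.8 79.5:34.5 82.5:30.5 85.5:nan 88.5:nan 91.5:4.8 94.5:1.3 97.5:0.6 100.5:1.0 
C [ 0.5412295  -0.25334805] b0 0.05216139522883949 x [ 0.5770997  -0.81667376] y [0.81667376 0.5770997 ]
tile 60 (array([600.96276855, 218.65426636]), array([104.62953186, 113.17416382]), 60.68920135498047)
tile 80 (array([600.2991333 , 217.47219849]), array([101.9182663 , 113.17416382]), 60.68920135498047)
tile 100 (array([599.67578125, 216.32035828]), array([ 95.80136108, 111.64260864]), 60.220829010009766)
tz (array([601.15167236, 217.39483643]), array([101.14100647, 109.76913452]), 59.82057189941406) (array([0.60080981, 0.21720019]), np.float64(149.8971674732784), array([0.10014874, 0.10933069]))
  return np.nanmean(a, axis, out=out, keepdims=keepdims)
```

Call:
{"name": "arm_command", "arguments": {
  "rows": [
    [60, [0.43, -0.94, 0], [0, 0, -0.061]],
    [60, [0.43, -0.94, 0], [0, 0, -0.061]],
    [60, [0.43, -0.94, 0], [0, 0, -0.061]],
    [60, [0.43, -0.94, 0], [0, 0, -0.061]],
    [60, [0.43, -0.94, 0], [0, 0, -0.061]],
    [60, [0.43, -0.94, 0], [0, 0, -0.061]],
    [60, [0.43, -0.94, 0], [0, 0, -0.061]],
    [60, [0.43, -0.94, 0], [0, 0, -0.061]]
  ]
}}

```text
time: 0.77
tool_pos: [0.3358, 0.3046, 0.2308]
tool_rot: [0.0, 0.216, 0.976, -0.001]
contact_force: [-0.3, 0.1, 0.0]
gripper_width: 0.702
grasp_force: 0.0
```

Call:
{"name": "arm_command", "arguments": {
  "rows": [
    [60, [0.437, -0.942, 0], [0, 0, 0]],
    [60, [0.437, -0.942, 0], [0, 0, 0]],
    [60, [0.437, -0.942, 0], [0, 0, 0]],
    [60, [0.437, -0.942, 0], [0, 0, 0]],
    [60, [0.437, -0.942, 0], [0, 0, 0]],
    [60, [0.437, -0.942, 0], [0, 0, 0]],
    [60, [0.437, -0.942, 0], [0, 0, 0]],
    [60, [0.437, -0.942, 0], [0, 0, 0]],
    [60, [0.437, -0.942, -0.437], [0, 0, 0]],
    [60, [0.437, -0.942, -0.437], [0, 0, 0]],
    [60, [0.437, -0.942, -0.437], [0, 0, 0]],
    [60, [0.437, -0.942, -0.437], [0, 0, 0]]
  ]
}}

```text
time: 1.77
tool_pos: [0.4599, 0.0258, 0.0919]
tool_rot: [-0.007, 0.214, 0.977, -0.001]
contact_force: [-1.3, 0.7, -1.1]
gripper_width: 0.707
grasp_force: 0.0
```

```bash
python3 - <<'E'
from h import *
s=monitor.state(); print(s['tool_pos'],s['tool_rot'],s['joint_pos'].round(2))
from scipy.spatial.transform import Rotation as R
q=s['tool_rot']; print(R.from_quat([q[1],q[2],q[3],q[0]]).as_matrix().round(4))
E
```

```text
[0.45989522 0.02579086 0.09185853] [-7.42813887e-03  2.14462849e-01  9.76703544e-01 -8.34117339e-04] [-0.11 -0.21  2.1  -0.    1.26 -1.24]
[[-0.9079  0.4189 -0.0149]
 [ 0.4189  0.908   0.0016]
 [ 0.0142 -0.0048 -0.9999]]
```

Call:
{"name": "arm_command", "arguments": {
  "rows": [
    [60, [0, 0, 0], [0, 0, 0]],
    [60, [0, 0, -0.1], [0, 0, 0]],
    [60, [0, 0, -0.16], [0, 0, 0]],
    [60, [0, 0, -0.2], [0, 0, 0]],
    [60, [0, 0, -0.23], [0, 0, 0]],
    [60, [0, 0, -0.235], [0, 0, 0]],
    [60, [0, 0, -0.235], [0, 0, 0]],
    [60, [0, 0, -0.235], [0, 0, 0]]
  ]
}}

```text
time: 2.43
tool_pos: [0.4676, 0.0254, 0.0317]
tool_rot: [0.002, 0.214, 0.977, 0.0]
contact_force: [-0.0, 0.2, -0.1]
gripper_width: 0.704
grasp_force: 0.0
```

```bash
python3 - <<'E'
from h import *
s=monitor.state(); print(s['tool_pos'],s['tool_rot'],s['contact_force'])
f=grab('scene','g1.png'); cv2.imwrite('pics/g1z.png',cv2.resize(f['color'][130:290,200:440,::-1],None,fx=3,fy=3))
E
```

```text
[0.46764375 0.02541565 0.0316756 ] [1.62350091e-03 2.14026325e-01 9.76826526e-01 1.84080826e-04] [-0.04152458  0.21373862 -0.06330423]
```

View pics/g1z.png

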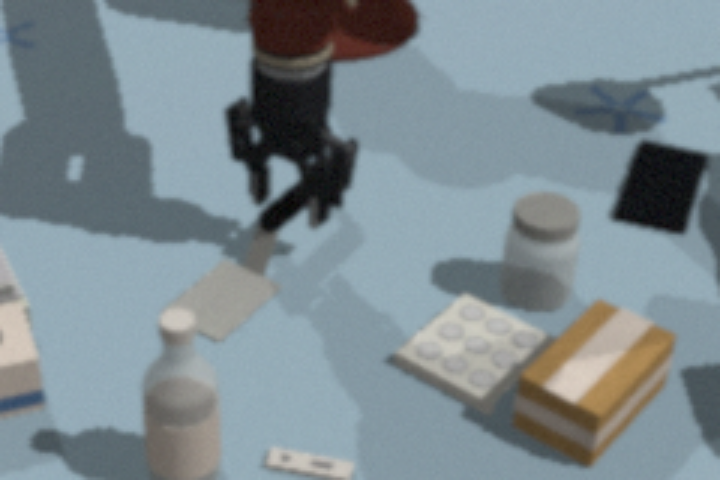

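The fingers straddle the handle (crop (295,190)), with the blade at (225,300). I'll close and lift.

Call:
{"name": "arm_command", "arguments": {
  "rows": [
    [60, [0, 0, -0.01], [0, 0, 0]],
    [0, [0, 0, -0.01], [0, 0, 0]],
    [0, [0, 0, -0.01], [0, 0, 0]],
    [0, [0, 0, -0.01], [0, 0, 0]],
    [0, [0, 0, -0.01], [0, 0, 0]],
    [0, [0, 0, -0.01], [0, 0, 0]],
    [0, [0, 0, -0.01], [0, 0, 0]],
    [0, [0, 0, -0.01], [0, 0, 0]],
    [0, [0, 0, -0.01], [0, 0, 0]],
    [0, [0, 0, -0.01], [0, 0, 0]]
  ]
}}

```text
time: 3.32
tool_pos: [0.4661, 0.0255, 0.0268]
tool_rot: [0.0, 0.214, 0.977, 0.0]
contact_force: [-0.4, 1.4, 2.5]
gripper_width: 0.201
grasp_force: 58.9
```

```bash
cat > st.py <<'E'
from h import *
from scipy.spatial.transform import Rotation as R
s=monitor.state(); q=s['tool_rot']; M=R.from_quat([q[1],q[2],q[3],q[0]]).as_matrix()
print(s['time'],s['tool_pos'].round(4),'closing yaw',np.degrees(np.arctan2(M[1,1],M[0,1])).round(2),'z',M[:,2].round(4),s['contact_force'].round(2),s['gripper_width'].round(3),s['grasp_force'])
E
python3 st.py
```

```text
Traceback (most recent call last):
  File "st.py", line 4, in <module>
    print(s['time'],s['tool_pos'].round(4),'closing yaw',np.degrees(np.arctan2(M[1,1],M[0,1])).round(2),'z',M[:,2].round(4),s['contact_force'].round(2),s['gripper_width'].round(3),s['grasp_force'])
                                                                                                                                                        ^^^^^^^^^^^^^^^^^^^^^^^^
AttributeError: 'float' object has no attribute 'round'
```

Call:
{"name": "arm_command", "arguments": {
  "rows": [
    [0, [0, 0, 0.06], [0, 0, 0]],
    [0, [0, 0, 0.12], [0, 0, 0.04]],
    [0, [0, 0, 0.17], [0, 0, 0.1]],
    [0, [0, 0, 0.17], [0, 0, 0.17]],
    [0, [0, 0, 0.17], [0, 0, 0.24]],
    [0, [0, 0, 0.17], [0, 0, 0.31]],
    [0, [0, 0, 0.17], [0, 0, 0.38]],
    [0, [0, 0, 0.17], [0, 0, 0.44]],
    [0, [0, 0, 0.17], [0, 0, 0.48]],
    [0, [0, 0, 0.17], [0, 0, 0.5]]
  ]
}}

```text
time: 4.15
tool_pos: [0.4655, 0.0254, 0.077]
tool_rot: [-0.001, -0.177, 0.984, 0.0]
contact_force: [0.2, -0.1, -1.7]
gripper_width: 0.197
grasp_force: 58.8
```

Call:
{"name": "arm_command", "arguments": {
  "rows": [
    [0, [0.01, -0.01, 0], [0, 0, 0.05]],
    [0, [0.02, -0.02, 0], [0, 0, 0.11]],
    [0, [0.03, -0.03, 0], [0, 0, 0.18]],
    [0, [0.04, -0.04, 0], [0, 0, 0.25]],
    [0, [0.05, -0.053, 0], [0, 0, 0.32]],
    [0, [0.05, -0.053, 0], [0, 0, 0.39]],
    [0, [0.05, -0.053, -0.04], [0, 0, 0.43]],
    [0, [0.05, -0.053, -0.08], [0, 0, 0.441]],
    [0, [0.05, -0.053, -0.12], [0, 0, 0.441]],
    [0, [0.05, -0.053, -0.13], [0, 0, 0.441]],
    [0, [0.05, -0.053, -0.13], [0, 0, 0.441]],
    [0, [0.05, -0.053, -0.13], [0, 0, 0.441]]
  ]
}}

```text
time: 5.15
tool_pos: [0.4807, 0.0096, 0.0382]
tool_rot: [-0.0, -0.499, 0.866, 0.0]
contact_force: [-0.6, 0.3, -1.1]
gripper_width: 0.201
grasp_force: 58.8
```

```bash
sed -i "s/s\['gripper_width'\].round(3)/s['gripper_width']/" st.py; python3 st.py; cat > m2.py <<'E'
from h import *
f=grab('top','t2.png'); np.savez('t2.npz',**f)
P=world(f); c=f['color']; hsv=cv2.cvtColor(c,cv2.COLOR_RGB2HSV); S,V=hsv[...,1],hsv[...,2]; sh=S.shape; Z=cv2.medianBlur(P[...,2].astype(np.float32),3)
m=box(sh,178,232,160,218)&(Z>.008)&(Z<.022); p=rays(f,m,.014); print('tz',rect(p),pca(p))
cv2.imwrite('pics/t2z.png',cv2.resize(c[130:290,150:350,::-1],None,fx=3.5,fy=3.5,interpolation=cv2.INTER_CUBIC))
E
python3 m2.py
```

```text
5.15 [0.4807 0.0096 0.0382] closing yaw 149.93 z [-1.1e-03  1.0e-04 -1.0e+00] [-0.55  0.27 -1.09] 0.2011309713978716 58.76968502998352
tz (array([601.07171631, 217.61790466]), array([100.59079742, 109.97164917]), 60.32809829711914) (array([0.60067122, 0.21761127]), np.float64(149.99643631045208), array([0.09988812, 0.10955683]))
```

View pics/t2z.png

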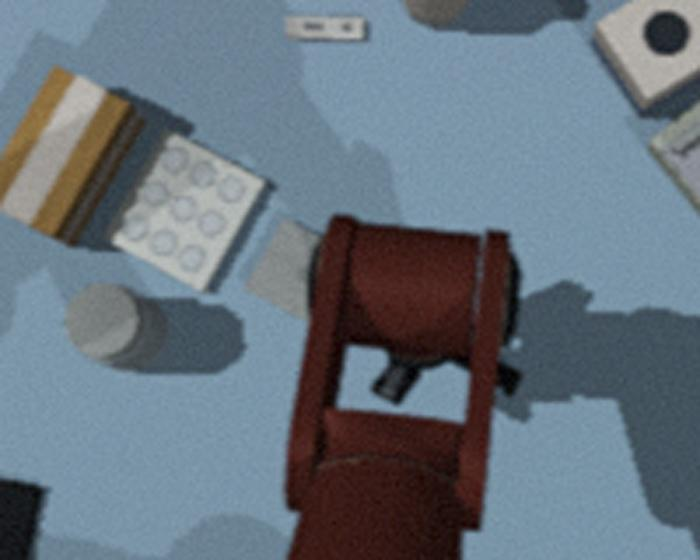

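Blade at crop (285,265) is in line with the tile at (190,210). I'll lower it and slide it in.

Call:
{"name": "arm_command", "arguments": {
  "rows": [
    [0, [0, 0, -0.015], [0, 0, 0]],
    [0, [0, 0, -0.026], [0, 0, 0]],
    [0, [0, 0, -0.028], [0, 0, 0]],
    [0, [0.01, 0.0173, -0.028], [0, 0, 0]],
    [0, [0.025, 0.0433, -0.028], [0, 0, 0]],
    [0, [0.045, 0.0779, -0.028], [0, 0, 0]],
    [0, [0.065, 0.1126, -0.028], [0, 0, 0]],
    [0, [0.085, 0.1472, -0.028], [0, 0, 0]],
    [0, [0.1, 0.1732, -0.028], [0, 0, 0]],
    [0, [0.1, 0.1732, -0.028], [0, 0, 0]]
  ]
}}

```text
time: 6.03
tool_pos: [0.5122, 0.0633, 0.0306]
tool_rot: [0.0, -0.501, 0.866, -0.0]
contact_force: [0.8, -0.5, -0.7]
gripper_width: 0.196
grasp_force: 58.8
```

```bash
python3 st.py; python3 m2.py; python3 - <<'E'
from h import *
f=grab('scene'); cv2.imwrite('pics/s3.png',cv2.resize(f['color'][170:290,260:440,::-1],None,fx=4,fy=4,interpolation=cv2.INTER_CUBIC))
E
```

```text
6.0333 [0.5122 0.0633 0.0306] closing yaw 150.08 z [ 9.e-04  4.e-04 -1.e+00] [ 0.82 -0.46 -0.7 ] 0.1963498022802205 58.7755286693573
tz (array([599.90283203, 215.42807007]), array([104.88813782, 109.80570984]), 60.449851989746094) (array([0.60041185, 0.22159196]), np.float64(170.80833776276722), array([0.09072782, 0.11217627]))
```

View pics/s3.png

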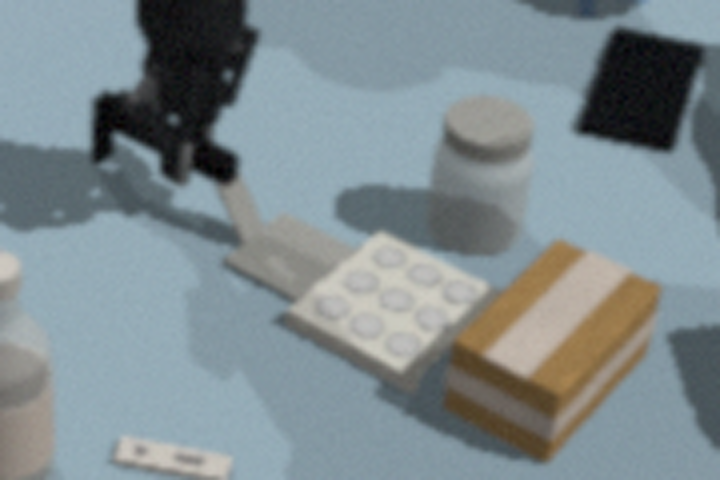

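The blade is entering under the tile (crop (330,275)), and the tile hasn't moved. I'll continue.

Call:
{"name": "arm_command", "arguments": {
  "rows": [
    [0, [0.01, 0.0173, 0], [0, 0, 0]],
    [0, [0.025, 0.0433, 0], [0, 0, 0]],
    [0, [0.045, 0.0779, 0], [0, 0, 0]],
    [0, [0.065, 0.1126, 0], [0, 0, 0]],
    [0, [0.08, 0.1386, 0], [0, 0, 0]],
    [0, [0.093, 0.1611, 0], [0, 0, 0]],
    [0, [0.102, 0.1767, 0], [0, 0, 0]],
    [0, [0.106, 0.1836, 0], [0, 0, 0]],
    [0, [0.106, 0.1836, 0], [0, 0, 0]]
  ]
}}

```text
time: 6.88
tool_pos: [0.5431, 0.1171, 0.0303]
tool_rot: [-0.0, -0.5, 0.866, -0.0]
contact_force: [0.3, 0.1, -1.8]
gripper_width: 0.204
grasp_force: 58.8
```

```bash
python3 st.py; python3 m2.py
```

```text
6.8833 [0.5431 0.1171 0.0303] closing yaw 150.0 z [-0.e+00 -1.e-04 -1.e+00] [ 0.3   0.06 -1.82] 0.203613904600729 58.77686262130737
tz (array([592.80859375, 269.18426514]), array([52.66758347, 27.36363029]), 0.28641682863235474) (array([0.58937016, 0.26703999]), np.float64(174.20995340918796), array([0.0248065 , 0.04818964]))
```

Call:
{"name": "arm_command", "arguments": {
  "rows": [
    [0, [0, 0, 0.01], [0, 0, 0]],
    [0, [0, 0, 0.02], [0, 0, 0]],
    [0, [0, 0, 0.03], [0, 0, 0]],
    [0, [0, 0, 0.04], [0, 0, 0]],
    [0, [0, 0, 0.055], [0, 0, 0]],
    [0, [0, 0, 0.075], [0, 0, 0]],
    [0, [0, 0, 0.1], [0, 0, 0]],
    [0, [0, 0, 0.125], [0, 0, 0]],
    [0, [0, 0, 0.145], [0, 0, 0]],
    [0, [0, 0, 0.155], [0, 0, 0]],
    [0, [0, 0, 0.16], [0, 0, 0]],
    [0, [0, 0, 0.16], [0, 0, 0]]
  ]
}}

```text
time: 7.93
tool_pos: [0.5431, 0.1166, 0.0789]
tool_rot: [0.0, -0.5, 0.866, -0.0]
contact_force: [-0.0, 0.0, -3.4]
gripper_width: 0.206
grasp_force: 58.6
```

```bash
python3 st.py; python3 - <<'E'
from h import *
f=grab('scene'); np.savez('s4.npz',**f); cv2.imwrite('pics/s4.png',cv2.resize(f['color'][170:290,260:440,::-1],None,fx=4,fy=4,interpolation=cv2.INTER_CUBIC))
E
```

```text
7.9333 [0.5431 0.1166 0.0789] closing yaw 149.96 z [ 9.e-04  1.e-04 -1.e+00] [-0.01  0.04 -3.44] 0.2063184842551079 58.64692032337189
```

View pics/s4.png

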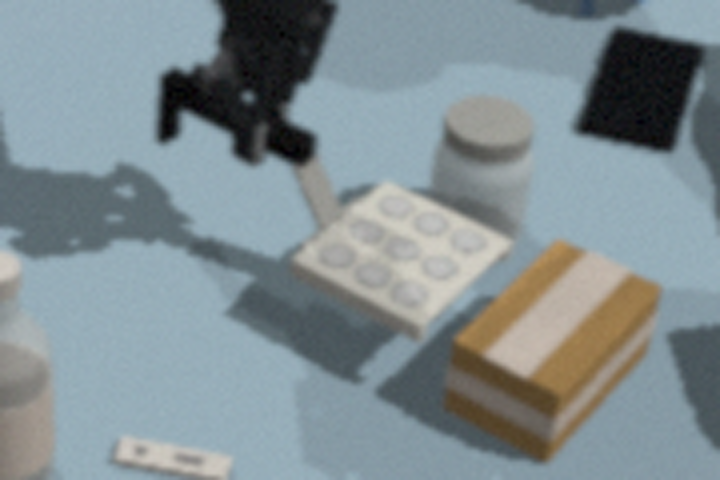

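The tile rides on the blade (crop (400,255)), clear of the table and the carton. Next I'll check its tilt and position.

```bash
cat > tl.py <<'E'
from h import *
def tile(f,cu,cv_,r=40,zlo=.03,zhi=.12):
    P=world(f); hsv=cv2.cvtColor(f['color'],cv2.COLOR_RGB2HSV); sh=P.shape[:2]
    m=(box(sh,cu-r,cu+r,cv_-r,cv_+r)&(hsv[...,1]<45)&(hsv[...,2]>120)&(P[...,2]>zlo)&(P[...,2]<zhi)).astype(np.uint8)
    n,l,s,_=cv2.connectedComponentsWithStats(m,connectivity=4); p=P[l==1+np.argmax(s[1:,4])]
    A=np.c_[p[:,:2]-p[:,:2].mean(0),np.ones(len(p))]; k=np.linalg.lstsq(A,p[:,2],rcond=None)[0]
    print('n',len(p),'slope',k[:2].round(3),'z',k[2].round(4),rect(p),p.mean(0).round(4),pca(p))
if __name__=='__main__': tile(dict(np.load('s4.npz')),360,233)
E
python3 tl.py
```

```text
n 1256 slope [-0.029 -0.06 ] z 0.0598 (array([583.16821289, 213.71063232]), array([131.36705017, 148.79641724]), 60.91526794433594) [0.6041 0.2136 0.0598] (array([0.60406842, 0.21361907]), np.float64(55.15647924899178), array([0.11018039, 0.12227784]))
```

```bash
cat > tl.py <<'E'
from h import *
def tile(f,cu,cv_,r=40,zlo=.03,zhi=.12,vmin=120):
    P=world(f); hsv=cv2.cvtColor(f['color'],cv2.COLOR_RGB2HSV); sh=P.shape[:2]
    m=(box(sh,cu-r,cu+r,cv_-r,cv_+r)&(hsv[...,1]<45)&(hsv[...,2]>vmin)&(P[...,2]>zlo)&(P[...,2]<zhi)).astype(np.uint8)
    m=cv2.erode(m,np.ones((5,5)))
    n,l,s,_=cv2.connectedComponentsWithStats(m,connectivity=4); p=P[l==1+np.argmax(s[1:,4])]
    for i in range(4):
        c=p[:,:2].mean(0); A=np.c_[p[:,:2]-c,np.ones(len(p))]; k=np.linalg.lstsq(A,p[:,2],rcond=None)[0]
        e=abs(A@k-p[:,2]); print('n',len(p),'slope',k[:2].round(3),'z',k[2].round(4),'rms',e.std().round(4),rect(p)[0].round(1),rect(p)[1].round(1),rect(p)[2],c.round(4)); p=p[e<max(2*e.std(),.003)]
if __name__=='__main__': tile(dict(np.load('s4.npz')),360,233,38,.045,.08)
E
python3 tl.py
```

```text
n 723 slope [-0.     0.006] z 0.0591 rms 0.001 [602.5 212.6] [101.9  94.8] 60.13705062866211 [0.6081 0.2193]
n 668 slope [-0.001  0.004] z 0.0591 rms 0.0007 [602.7 212.8] [101.2  94.8] 60.18426513671875 [0.6079 0.22  ]
n 666 slope [-0.001  0.004] z 0.0591 rms 0.0007 [602.7 212.8] [101.2  94.8] 60.18426513671875 [0.6079 0.22  ]
n 666 slope [-0.001  0.004] z 0.0591 rms 0.0007 [602.7 212.8] [101.2  94.8] 60.18426513671875 [0.6079 0.22  ]
```

The tile is level. I'll raise it and back away.

Call:
{"name": "arm_command", "arguments": {
  "rows": [
    [0, [-0.003, -0.005, 0.01], [0, 0, 0]],
    [0, [-0.01, -0.017, 0.03], [0, 0, 0]],
    [0, [-0.022, -0.038, 0.05], [0, 0, 0]],
    [0, [-0.037, -0.064, 0.07], [0, 0, 0]],
    [0, [-0.053, -0.092, 0.085], [0, 0, 0]],
    [0, [-0.069, -0.119, 0.095], [0, 0, 0]],
    [0, [-0.084, -0.145, 0.1], [0, 0, 0]],
    [0, [-0.097, -0.168, 0.1], [0, 0, 0]],
    [0, [-0.107, -0.185, 0.1], [0, 0, 0]],
    [0, [-0.114, -0.197, 0.1], [0, 0, 0]],
    [0, [-0.117, -0.202, 0.1], [0, 0, 0]],
    [0, [-0.117, -0.202, 0.1], [0, 0, 0]]
  ]
}}

```text
time: 8.98
tool_pos: [0.5074, 0.0557, 0.108]
tool_rot: [-0.0, -0.5, 0.866, 0.0]
contact_force: [0.6, 0.7, -3.0]
gripper_width: 0.201
grasp_force: 58.6
```

Call:
{"name": "arm_command", "arguments": {
  "rows": [
    [0, [-0.002, -0.006, 0], [0, 0, -0.015]],
    [0, [-0.006, -0.022, 0], [0, 0, -0.05]],
    [0, [-0.012, -0.045, 0], [0, 0, -0.1]],
    [0, [-0.02, -0.075, 0], [0, 0, -0.165]],
    [0, [-0.028, -0.106, 0], [0, 0, -0.235]],
    [0, [-0.037, -0.138, 0], [0, 0, -0.305]],
    [0, [-0.046, -0.17, 0], [0, 0, -0.375]],
    [0, [-0.054, -0.2, 0], [0, 0, -0.445]],
    [0, [-0.062, -0.231, 0], [0, 0, -0.51]],
    [0, [-0.069, -0.257, 0], [0, 0, -0.57]],
    [0, [-0.074, -0.276, 0], [0, 0, -0.612]],
    [0, [-0.077, -0.287, 0], [0, 0, -0.637]]
  ]
}}

```text
time: 9.98
tool_pos: [0.4846, -0.0304, 0.1082]
tool_rot: [-0.0, -0.021, 1.0, 0.0]
contact_force: [-0.0, -0.6, -3.3]
gripper_width: 0.203
grasp_force: 58.7
```

Call:
{"name": "arm_command", "arguments": {
  "rows": [
    [0, [0.0, -0.006, 0], [0, 0, -0.015]],
    [0, [0.001, -0.023, 0], [0, 0, -0.05]],
    [0, [0.002, -0.046, 0], [0, 0, -0.1]],
    [0, [0.004, -0.076, 0], [0, 0, -0.165]],
    [0, [0.006, -0.108, 0], [0, 0, -0.235]],
    [0, [0.008, -0.14, 0], [0, 0, -0.305]],
    [0, [0.01, -0.172, 0], [0, 0, -0.375]],
    [0, [0.012, -0.204, 0], [0, 0, -0.445]],
    [0, [0.014, -0.236, 0], [0, 0, -0.515]],
    [0, [0.015, -0.262, 0], [0, 0, -0.575]],
    [0, [0.016, -0.282, 0], [0, 0, -0.615]],
    [0, [0.017, -0.293, 0], [0, 0, -0.638]]
  ]
}}

```text
time: 10.98
tool_pos: [0.49, -0.1182, 0.1083]
tool_rot: [-0.0, 0.462, 0.887, 0.0]
contact_force: [0.6, 0.2, -3.3]
gripper_width: 0.201
grasp_force: 58.7
```

```bash
python3 st.py; python3 - <<'E'
from h import *
for n in ('top','scene'):
    f=grab(n,n+'5.png'); np.savez(n+'5.npz',**f)
a=cv2.imread('pics/top5.png')[90:270,230:450]; b=cv2.imread('pics/scene5.png')[120:300,90:310]
cv2.imwrite('pics/c5.png',cv2.resize(np.hstack([a,b]),None,fx=1.8,fy=1.8,interpolation=cv2.INTER_CUBIC))
E
```

```text
10.9833 [ 0.49   -0.1182  0.1083] closing yaw 35.01 z [ 1.e-04  6.e-04 -1.e+00] [ 0.58  0.19 -3.31] 0.20121565998362778 58.701844811439514
```

View pics/c5.png

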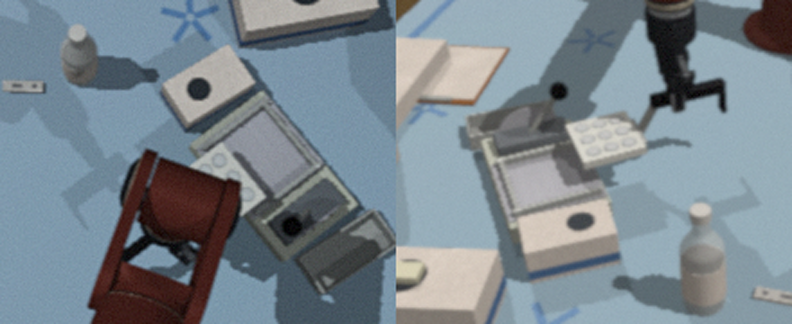

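The tile sits level on the lifter in front of the bay (left panel (225,175), right panel (607,143)). The lever ball is well clear at (557,92).

```bash
python3 - <<'E'
from tl import *
tile(dict(np.load('scene5.npz')),207,199,36,.075,.105,100)
f=dict(np.load('top5.npz')); tile(f,357,190,26,.075,.105,100)
# tile far edges in top view: colour mask at plate height
u=np.array([.5771,-.8167]); y=np.array([.8167,.5771]); B=np.array([.6151,-.2951])
for n,b in(('scene5',(160,255,160,240)),('top5',(325,400,150,235))):
    f=dict(np.load(n+'.npz')); P=world(f); hsv=cv2.cvtColor(f['color'],cv2.COLOR_RGB2HSV)
    m=box(P.shape[:2],*b)&(P[...,2]>.075)&(P[...,2]<.105)&(hsv[...,1]<45)&(hsv[...,2]>90); p=rays(f,m,.0895)
    a=(p[:,:2]-B)@u; s=(p[:,:2]-B)@y; print(n,len(p),'x',np.percentile(a,[1,99]).round(4),'y',np.percentile(s,[1,99]).round(4),rect(p))
E
```

```text
n 643 slope [-0.001 -0.001] z 0.0881 rms 0.0011 [ 563.5 -211. ] [103.9  93.5] 35.430843353271484 [ 0.5697 -0.2094]
n 592 slope [0.003 0.002] z 0.0882 rms 0.0008 [ 563.4 -210.8] [104.4  92.8] 36.15148162841797 [ 0.5687 -0.2102]
n 590 slope [0.003 0.002] z 0.0882 rms 0.0008 [ 563.4 -210.7] [104.5  92.6] 36.356201171875 [ 0.5685 -0.2102]
n 590 slope [0.003 0.002] z 0.0882 rms 0.0008 [ 563.4 -210.7] [104.5  92.6] 36.356201171875 [ 0.5685 -0.2102]
n 163 slope [0.001 0.005] z 0.0894 rms 0.0011 [ 586.6 -222.9] [51.9 39. ] 35.0705680847168 [ 0.5947 -0.2229]
n 145 slope [ 0.014 -0.003] z 0.0894 rms 0.0008 [ 586.6 -222.9] [51.9 39. ] 35.0705680847168 [ 0.5947 -0.2235]
n 143 slope [ 0.022 -0.005] z 0.0894 rms 0.0008 [ 586.6 -222.9] [51.9 39. ] 35.0705680847168 [ 0.5944 -0.2235]
n 143 slope [ 0.022 -0.005] z 0.0894 rms 0.0008 [ 586.6 -222.9] [51.9 39. ] 35.0705680847168 [ 0.5944 -0.2235]
scene5 972 x [-0.1509 -0.0455] y [-0.0508  0.0713] (array([ 565.46221924, -207.05834961]), array([125.62644196, 114.07299805]), 35.17570877075195)
top5 510 x [-0.1034 -0.0482] y [-0.0564  0.0515] (array([ 568.07617188, -233.09078979]), array([109.60966492,  59.95350266]), 35.36787414550781)
```

```bash
python3 - <<'E'
from h import *
f=dict(np.load('scene0.npz')); q=world(f).reshape(-1,3)
u=np.array([.5771,-.8167]); y=np.array([.8167,.5771]); B=np.array([.6151,-.2951])
a=(q[:,:2]-B)@u; s=(q[:,:2]-B)@y
def prof(co,sel,lo,hi):
    for k in np.arange(lo,hi,.002):
        w=sel&(co>=k)&(co<k+.002); print('%.0f:%.0f'%(k*1e3+1,np.nanmedian(q[w,2])*1e3),end=' ')
    print()
sel=(a>-.03)&(a<.04)
prof(s,sel,-.08,-.05); prof(s,sel,.05,.095); prof(a,abs(s)<.045,-.085,-.065); prof(a,abs(s)<.045,.05,.09)
f=dict(np.load('scene5.npz')); P=world(f); hsv=cv2.cvtColor(f['color'],cv2.COLOR_RGB2HSV)
q=P.reshape(-1,3); a=(q[:,:2]-B)@u; s=(q[:,:2]-B)@y; T=abs(q[:,2]-.088)<.006
for nm,co,ot,lo,hi,o1,o2 in(('x-',a,s,-.16,-.13,-.05,-.02),('x+',a,s,-.06,-.035,-.04,.04),('y-',s,a,-.07,-.04,-.14,-.06),('y+',s,a,.04,.07,-.14,-.06)):
    print(nm,[(round((k+.001)*1e3),int((T&(co>=k)&(co<k+.002)&(ot>o1)&(ot<o2)).sum())) for k in np.arange(lo,hi,.002)])
E
```

```text
-79:-750 -77:-749 -75:-753 -73:-752 -71:-750 -69:-747 -67:42 -65:40 -63:35 -61:40 -59:37 -57:36 -55:33 -53:35 -51:-743 
51:34 53:-749 55:-749 57:-748 59:-752 61:-749 63:-751 65:-749 67:-748 69:46 71:40 73:38 75:39 77:34 79:-751 81:-751 83:-750 85:-749 87:-751 89:-749 91:-749 93:-751 95:-750 
-84:-4 -82:-3 -80:-751 -78:-751 -76:-752 -74:-752 -72:-750 -70:34 -68:33 -66:33 -64:32 
51:33 53:33 55:32 57:-358 59:-746 61:-351 63:45 65:44 67:34 69:34 71:33 73:32 75:34 77:-357 79:30 81:11 83:-3 85:-2 87:-3 89:-2 
x- [(-159, 0), (-157, 0), (-155, 0), (-153, 1), (-151, 1), (-149, 2), (-147, 0), (-145, 4), (-143, 4), (-141, 5), (-139, 4), (-137, 3), (-135, 7), (-133, 2), (-131, 5)]
x+ [(-59, 14), (-57, 10), (-55, 12), (-53, 11), (-51, 16), (-49, 13), (-47, 15), (-45, 0), (-43, 0), (-41, 0), (-39, 0), (-37, 0), (-35, 0)]
y- [(-69, 0), (-67, 0), (-65, 0), (-63, 0), (-61, 0), (-59, 1), (-57, 4), (-55, 4), (-53, 11), (-51, 8), (-49, 10), (-47, 7), (-45, 10), (-43, 13), (-41, 12), (-39, 10)]
y+ [(41, 11), (43, 13), (45, 18), (47, 14), (49, 9), (51, 21), (53, 26), (55, 24), (57, 8), (59, 2), (61, 1), (63, 0), (65, 0), (67, 0), (69, 0), (71, 0)]
```

Call:
{"name": "arm_command", "arguments": {
  "rows": [
    [0, [0.004, -0.006, 0], [0, 0, 0]],
    [0, [0.016, -0.022, 0], [0, 0, 0]],
    [0, [0.036, -0.05, 0], [0, 0, 0]],
    [0, [0.06, -0.083, 0], [0, 0, 0]],
    [0, [0.086, -0.119, 0], [0, 0, 0]],
    [0, [0.112, -0.156, 0], [0, 0, 0]],
    [0, [0.136, -0.189, 0], [0, 0, 0]],
    [0, [0.157, -0.218, 0], [0, 0, 0]],
    [0, [0.172, -0.239, 0], [0, 0, 0]],
    [0, [0.181, -0.251, 0], [0, 0, 0]],
    [0, [0.185, -0.257, 0], [0, 0, 0]],
    [0, [0.185, -0.257, 0], [0, 0, 0]]
  ]
}}

```text
time: 12.08
tool_pos: [0.5453, -0.1953, 0.1082]
tool_rot: [-0.0, 0.46, 0.888, 0.0]
contact_force: [-0.0, 0.5, -4.1]
gripper_width: 0.203
grasp_force: 58.7
```

Call:
{"name": "arm_command", "arguments": {
  "rows": [
    [0, [0, 0, -0.008], [0, 0, 0]],
    [0, [0, 0, -0.022], [0, 0, 0]],
    [0, [0, 0, -0.037], [0, 0, 0]],
    [0, [0, 0, -0.052], [0, 0, 0]],
    [0, [0, 0, -0.064], [0, 0, 0]],
    [0, [0, 0, -0.073], [0, 0, 0]],
    [0, [0, 0, -0.08], [0, 0, 0]],
    [0, [0, 0, -0.08], [0, 0, 0]]
  ]
}}

```text
time: 12.75
tool_pos: [0.5449, -0.1949, 0.0836]
tool_rot: [-0.001, 0.46, 0.888, 0.0]
contact_force: [-0.6, 0.3, -3.8]
gripper_width: 0.2
grasp_force: 58.7
```

```bash
python3 st.py; python3 - <<'E'
from h import *
u=np.array([.5771,-.8167]); y=np.array([.8167,.5771]); B=np.array([.6151,-.2951])
for n in ('top','scene'):
    f=grab(n,n+'6.png'); np.savez(n+'6.npz',**f); P=world(f); q=P.reshape(-1,3); a=(q[:,:2]-B)@u; s=(q[:,:2]-B)@y
    T=abs(q[:,2]-.064)<.006
    print(n,'z',np.nanmedian(q[T&(abs(a)<.04)&(abs(s)<.04),2]))
    for nm,co,ot,lo,hi,o1,o2 in(('x+',a,s,.04,.056,-.04,.04),('y-',s,a,-.064,-.048,-.03,.03),('y+',s,a,.048,.064,-.03,.03)):
        print(nm,[(round((k+.001)*1e3),int((T&(co>=k)&(co<k+.002)&(ot>o1)&(ot<o2)).sum())) for k in np.arange(lo,hi,.002)])
a=cv2.imread('pics/top6.png')[90:270,230:450]; b=cv2.imread('pics/scene6.png')[120:300,90:310]
cv2.imwrite('pics/c6.png',cv2.resize(np.hstack([a,b]),None,fx=1.8,fy=1.8,interpolation=cv2.INTER_CUBIC))
E
```

```text
12.75 [ 0.5449 -0.1949  0.0836] closing yaw 35.21 z [-1.e-03  5.e-04 -1.e+00] [-0.62  0.25 -3.81] 0.20029699000937876 58.71390223503113
top z 0.06392069497950639
x+ [(41, 6), (43, 7), (45, 8), (47, 5), (49, 0), (51, 0), (53, 0), (55, 0)]
y- [(-63, 0), (-61, 0), (-59, 0), (-57, 1), (-55, 0), (-53, 0), (-51, 0), (-49, 0)]
y+ [(49, 2), (51, 3), (53, 2), (55, 0), (57, 0), (59, 0), (61, 0), (63, 0)]
scene z 0.0639011215646204
x+ [(41, 11), (43, 12), (45, 12), (47, 14), (49, 2), (51, 0), (53, 0), (55, 0)]
y- [(-63, 0), (-61, 0), (-59, 0), (-57, 0), (-55, 2), (-53, 7), (-51, 5), (-49, 6)]
y+ [(49, 7), (51, 8), (53, 18), (55, 21), (57, 16), (59, 3), (61, 2), (63, 0)]
```

View pics/c6.png

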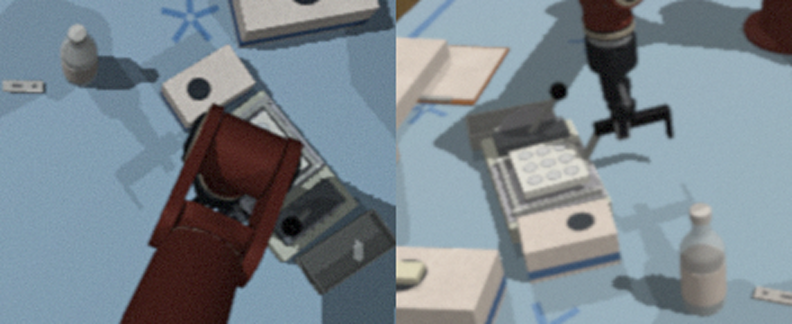

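The tile is centred over the bay (right panel (550,165)). Now I'll set it down slowly.

Call:
{"name": "arm_command", "arguments": {
  "rows": [
    [0, [0, 0, -0.005], [0, 0, 0]],
    [0, [0, 0, -0.013], [0, 0, 0]],
    [0, [0, 0, -0.021], [0, 0, 0]],
    [0, [0, 0, -0.029], [0, 0, 0]],
    [0, [0, 0, -0.035], [0, 0, 0]],
    [0, [0, 0, -0.04], [0, 0, 0]],
    [0, [0, 0, -0.044], [0, 0, 0]],
    [0, [0, 0, -0.048], [0, 0, 0]],
    [0, [0, 0, -0.052], [0, 0, 0]],
    [0, [0, 0, -0.056], [0, 0, 0]],
    [0, [0, 0, -0.06], [0, 0, 0]],
    [0, [0, 0, -0.06], [0, 0, 0]]
  ]
}}

```text
time: 13.85
tool_pos: [0.5457, -0.1953, 0.0667]
tool_rot: [0.001, 0.46, 0.888, -0.0]
contact_force: [0.8, 0.4, -1.5]
gripper_width: 0.204
grasp_force: 58.9
```

```bash
python3 st.py; cat > m7.py <<'E'
from h import *
u=np.array([.5771,-.8167]); y=np.array([.8167,.5771]); B=np.array([.6151,-.2951])
f=grab('scene'); P=world(f); q=P.reshape(-1,3); a=(q[:,:2]-B)@u; s=(q[:,:2]-B)@y
T=abs(q[:,2]-.05)<.02
w=T&(abs(a)<.04)&(abs(s)<.04); p=q[w]; k=np.linalg.lstsq(np.c_[p[:,:2]-p[:,:2].mean(0),np.ones(len(p))],p[:,2],rcond=None)[0]; print('plane',k.round(4))
E
python3 m7.py
```

```text
13.85 [ 0.5457 -0.1953  0.0667] closing yaw 35.21 z [ 1.e-03 -7.e-04 -1.e+00] [ 0.82  0.43 -1.48] 0.2036535300487088 58.91258239746094
plane [0.0037 0.0059 0.0487]
```

Call:
{"name": "arm_command", "arguments": {
  "rows": [
    [0, [0, 0, -0.004], [0, 0, 0]],
    [0, [0, 0, -0.006], [0, 0, 0]],
    [0, [-0.008, 0.011, -0.006], [0, 0, 0]],
    [0, [-0.023, 0.033, -0.006], [0, 0, 0]],
    [0, [-0.046, 0.065, -0.006], [0, 0, 0]],
    [0, [-0.075, 0.106, -0.006], [0, 0, 0]],
    [0, [-0.11, 0.156, -0.006], [0, 0, 0]],
    [0, [-0.15, 0.212, -0.006], [0, 0, 0]],
    [0, [-0.19, 0.269, -0.006], [0, 0, 0]],
    [0, [-0.22, 0.311, -0.006], [0, 0, 0]],
    [0, [-0.24, 0.34, -0.006], [0, 0, 0]],
    [0, [-0.25, 0.354, -0.006], [0, 0, 0]]
  ]
}}

```text
time: 14.9
tool_pos: [0.4689, -0.0873, 0.0642]
tool_rot: [-0.0, 0.46, 0.888, 0.0]
contact_force: [0.2, -0.6, -1.4]
gripper_width: 0.204
grasp_force: 59.0
```

```bash
python3 st.py; python3 m7.py; python3 - <<'E'
from h import *
u=np.array([.5771,-.8167]); y=np.array([.8167,.5771]); B=np.array([.6151,-.2951])
f=grab('top','top8.png'); np.savez('top8.npz',**f); P=world(f); hsv=cv2.cvtColor(f['color'],cv2.COLOR_RGB2HSV)
g=grab('scene','scene8.png'); np.savez('scene8.npz',**g)
a=cv2.imread('pics/top8.png')[90:270,230:450]; b=cv2.imread('pics/scene8.png')[120:300,90:310]
cv2.imwrite('pics/c8.png',cv2.resize(np.hstack([a,b]),None,fx=1.8,fy=1.8,interpolation=cv2.INTER_CUBIC))
E
```

```text
14.9 [ 0.4689 -0.0873  0.0642] closing yaw 35.28 z [-6.e-04  4.e-04 -1.e+00] [ 0.15 -0.6  -1.44] 0.20364249089622707 58.95011007785797
plane [-0.0049  0.0054  0.0486]
```

View pics/c8.png

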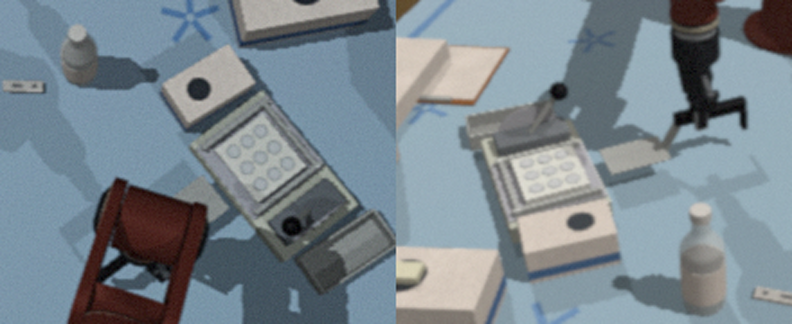

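The tile is in the bay (left panel (262,158)), and the blade is out at (205,195). I'll back off and lay the lifter flat on the table.

Call:
{"name": "arm_command", "arguments": {
  "rows": [
    [0, [-0.015, 0.021, 0], [0, 0, 0]],
    [0, [-0.045, 0.064, 0], [0, 0, 0]],
    [0, [-0.08, 0.113, 0], [0, 0, 0]],
    [0, [-0.105, 0.149, -0.02], [0, 0, 0]],
    [0, [-0.115, 0.163, -0.05], [0, 0, 0]],
    [0, [-0.115, 0.163, -0.08], [0, 0, 0]],
    [0, [-0.115, 0.163, -0.1], [0, 0, 0]],
    [0, [-0.115, 0.163, -0.112], [0, 0, 0]],
    [0, [-0.115, 0.163, -0.119], [0, 0, 0]],
    [0, [-0.115, 0.163, -0.123], [0, 0, 0]],
    [0, [-0.115, 0.163, -0.123], [0, 0, 0]],
    [0, [-0.115, 0.163, -0.123], [0, 0, 0]]
  ]
}}

```text
time: 16.05
tool_pos: [0.4361, -0.0403, 0.0279]
tool_rot: [0.0, 0.46, 0.888, 0.0]
contact_force: [-0.6, -0.3, -1.5]
gripper_width: 0.201
grasp_force: 59.0
```

```bash
python3 st.py; python3 - <<'E'
from h import *
u=np.array([.5771,-.8167]); y=np.array([.8167,.5771]); B=np.array([.6151,-.2951])
f=dict(np.load('top8.npz')); P=world(f); hsv=cv2.cvtColor(f['color'],cv2.COLOR_RGB2HSV)
m=box(P.shape[:2],345,410,135,215)&(hsv[...,2]>140)&(hsv[...,1]<30)
q=(P[...,:2]-B); a=q@u; s=q@y; m&=(abs(a)<.056)&(abs(s)<.061)&(abs(P[...,2]-.049)<.005)
p=rays(f,m,.049); r=rect(p); c=r[0]/1000-B; print('tile in bay',c@u,c@y,r,pca(p)); c=p.mean(0)[:2]-B; print(c@u,c@y)
# lever ball
for n in('top8','scene8'):
    f=dict(np.load(n+'.npz')); P=world(f); V=f['color'].max(-1); C=B-.115*y
    q=(P[...,:2]-C); a=q@u; s=q@y
    m=(abs(a)<.11)&(abs(s)<.045)&(P[...,2]>.08)&(P[...,2]<.17); p=P[m]
    print(n,m.sum(),'x',np.percentile(a[m],[2,50,98]).round(4),'y',np.percentile(s[m],[2,50,98]).round(4),'z',np.percentile(P[...,2][m],[2,50,98]).round(4))
E
```

```text
16.05 [ 0.4361 -0.0403  0.0279] closing yaw 35.19 z [ 4.e-04 -2.e-04 -1.e+00] [-0.6  -0.34 -1.51] 0.20055536414991157 58.95690321922302
tile in bay -0.0029952591137694757 -0.0012487699243163882 (array([ 612.35168457, -293.37451172]), array([108.45350647, 100.38481903]), 35.146976470947266) (array([ 0.61220255, -0.29338407]), np.float64(37.99188311230719), array([0.09924801, 0.10809785]))
-0.0030735194984492014 -0.001376079502282546
top8 138 x [-0.0689 -0.0536  0.0168] y [-0.023  -0.001   0.0134] z [0.0807 0.1248 0.1337]
scene8 139 x [-0.0656 -0.0441  0.0134] y [-0.0205  0.0088  0.0183] z [0.0812 0.1125 0.1299]
```

Tile offset in the bay is about (-3, -1.3) mm. I'll release the lifter.

Call:
{"name": "arm_command", "arguments": {
  "rows": [
    [0, [0, 0, -0.003], [0, 0, 0]],
    [0, [0, 0, -0.003], [0, 0, 0]],
    [45, [0, 0, -0.003], [0, 0, 0]],
    [45, [0, 0, -0.003], [0, 0, 0]],
    [45, [0, 0, -0.003], [0, 0, 0]],
    [45, [0, 0, -0.003], [0, 0, 0]],
    [45, [0, 0, -0.003], [0, 0, 0]],
    [45, [0, 0, -0.003], [0, 0, 0]],
    [45, [0, 0, 0.05], [0, 0, 0]],
    [45, [0, 0, 0.15], [0, 0, 0]],
    [45, [0, 0, 0.3], [0, 0, 0]],
    [45, [0, 0, 0.42], [0, 0, 0]]
  ]
}}

```text
time: 17.05
tool_pos: [0.4348, -0.0397, 0.1543]
tool_rot: [-0.001, 0.46, 0.888, -0.0]
contact_force: [0.9, -0.0, 0.7]
gripper_width: 0.526
grasp_force: 0.0
```

Call:
{"name": "arm_command", "arguments": {
  "rows": [
    [0, [0.02, -0.1, 0], [0, 0, 0]],
    [0, [0.03, -0.2, 0], [0, 0, 0]],
    [0, [0.05, -0.33, 0], [0, 0, 0]],
    [0, [0.06, -0.46, 0], [0, 0, 0]],
    [0, [0.07, -0.58, 0], [0, 0, 0]],
    [0, [0.08, -0.68, 0], [0, 0, 0]],
    [0, [0.088, -0.76, 0], [0, 0, 0]],
    [0, [0.088, -0.79, -0.04], [0, 0, 0]],
    [0, [0.088, -0.79, -0.1], [0, 0, 0]],
    [0, [0.088, -0.79, -0.16], [0, 0, 0]],
    [0, [0.088, -0.79, -0.16], [0, 0, 0]],
    [0, [0.088, -0.79, -0.16], [0, 0, 0]]
  ]
}}

```text
time: 18.05
tool_pos: [0.461, -0.2755, 0.1037]
tool_rot: [-0.002, 0.46, 0.888, 0.001]
contact_force: [-0.1, -0.3, 0.3]
gripper_width: 0.0
grasp_force: 0.0
```

```bash
python3 st.py; cat > lev.py <<'E'
from h import *
u=np.array([.5771,-.8167]); y=np.array([.8167,.5771]); B=np.array([.6151,-.2951]); C=B-.115*y
f=grab('top'); P=world(f); hs=cv2.cvtColor(f['color'],cv2.COLOR_RGB2HSV)
import sys; s=monitor.state(); d=s['tool_pos'][:2]-C; print('tcp rel hinge',d@u,d@y,s['tool_pos'][2])
f=grab('scene','lev%s.png'%sys.argv[1]); cv2.imwrite('pics/levz%s.png'%sys.argv[1],cv2.resize(f['color'][120:260,90:330,::-1],None,fx=3,fy=3,interpolation=cv2.INTER_CUBIC))
E
python3 lev.py 1
```

```text
18.05 [ 0.461  -0.2755  0.1037] closing yaw 35.24 z [-0.0031  0.0027 -1.    ] [-0.05 -0.27  0.27] 5.3090634542481596e-05 0.0
tcp rel hinge -0.10382541004819741 0.000834985691325738 0.10523247009690645
```

View pics/levz1.png

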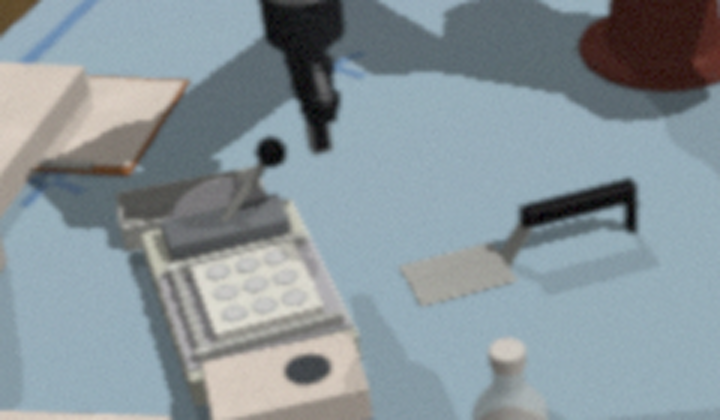

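Seen: lifter flat on the table (crop (520,240)), tile in the bay (258,285), closed fingers at (320,145) behind the ball (270,152). I've now viewed 11 pictures, one over the limit of 10, so from here I'll go by numbers only.

Call:
{"name": "arm_command", "arguments": {
  "rows": [
    [0, [0.012, -0.017, 0], [0, 0, 0]],
    [0, [0.024, -0.034, 0], [0, 0, 0]],
    [0, [0.036, -0.051, 0], [0, 0, 0]],
    [0, [0.048, -0.068, 0], [0, 0, 0]],
    [0, [0.06, -0.085, 0], [0, 0, 0]],
    [0, [0.072, -0.102, 0], [0, 0, 0]],
    [0, [0.084, -0.119, 0], [0, 0, 0]],
    [0, [0.096, -0.136, 0], [0, 0, 0]],
    [0, [0.106, -0.15, 0], [0, 0, 0]],
    [0, [0.115, -0.163, 0], [0, 0, 0]],
    [0, [0.121, -0.171, 0], [0, 0, 0]],
    [0, [0.125, -0.177, 0], [0, 0, 0]]
  ]
}}

```text
time: 19.15
tool_pos: [0.4999, -0.3305, 0.1055]
tool_rot: [0.0, 0.46, 0.888, -0.0]
contact_force: [-1.4, 2.1, 0.3]
gripper_width: -0.003
grasp_force: 1.0
```

```bash
cat > lev.py <<'E'
from h import *
u=np.array([.5771,-.8167]); y=np.array([.8167,.5771]); B=np.array([.6151,-.2951]); C=B-.115*y
s=monitor.state(); d=s['tool_pos'][:2]-C; print('tcp rel hinge',(d@u).round(4),(d@y).round(4),s['tool_pos'][2].round(4),s['contact_force'].round(2))
for n in('scene','top'):
    f=grab(n); np.savez('L'+n+'.npz',**f); P=world(f); q=P[...,:2]-C; a=q@u; w=q@y; z=P[...,2]
    for lo in np.arange(.06,.165,.01):
        m=(a>-.10)&(a<.1)&(abs(w)<.03)&(z>lo)&(z<lo+.01)
        if m.sum()>2: print(n,'z%.3f'%(lo+.005),m.sum(),'x',np.percentile(a[m],[3,25,50,75,97]).round(3),'y',np.median(w[m]).round(3))
E
python3 lev.py
```

```text
tcp rel hinge -0.0376 0.0005 0.1055 [-1.38  2.14  0.25]
scene z0.065 78 x [-0.038 -0.021  0.003  0.019  0.041] y -0.017
scene z0.075 61 x [-0.029 -0.012  0.004  0.02   0.035] y -0.017
scene z0.085 27 x [-0.015 -0.002  0.002  0.013  0.022] y -0.015
scene z0.095 12 x [-0.008 -0.005 -0.003 -0.001  0.   ] y 0.008
scene z0.105 21 x [-0.042 -0.03  -0.009 -0.005 -0.001] y 0.007
scene z0.115 28 x [-0.046 -0.039 -0.031 -0.008 -0.002] y 0.009
scene z0.125 35 x [-0.046 -0.037 -0.029 -0.013 -0.003] y 0.012
scene z0.135 54 x [-0.042 -0.032 -0.018 -0.006  0.003] y 0.014
scene z0.145 51 x [-0.04  -0.02  -0.012 -0.005  0.001] y 0.01
scene z0.155 12 x [-0.039 -0.027 -0.024 -0.012 -0.008] y 0.011
scene z0.165 3 x [-0.025 -0.025 -0.025 -0.025 -0.024] y 0.015
```

Call:
{"name": "arm_command", "arguments": {
  "rows": [
    [0, [0.005, -0.007, 0], [0, 0, 0]],
    [0, [0.01, -0.014, 0], [0, 0, 0]],
    [0, [0.015, -0.021, 0], [0, 0, 0]],
    [0, [0.019, -0.027, 0], [0, 0, 0]],
    [0, [0.022, -0.031, 0], [0, 0, 0]],
    [0, [0.023, -0.033, 0], [0, 0, 0]],
    [0, [0.023, -0.033, 0], [0, 0, 0]],
    [0, [0.0, 0.0, 0], [0, 0, 0]],
    [0, [-0.06, 0.085, 0], [0, 0, 0]],
    [0, [-0.1, 0.142, 0], [0, 0, 0]],
    [0, [-0.125, 0.177, 0], [0, 0, 0]],
    [0, [-0.125, 0.177, 0], [0, 0, 0]]
  ]
}}

```text
time: 20.25
tool_pos: [0.4609, -0.2753, 0.1049]
tool_rot: [-0.001, 0.46, 0.888, 0.0]
contact_force: [-0.1, 0.1, 0.3]
gripper_width: -0.003
grasp_force: 0.0
```

```bash
python3 lev.py
```

```text
tcp rel hinge -0.1052 0.0005 0.1049 [-0.06  0.15  0.34]
scene z0.065 78 x [-0.038 -0.02   0.007  0.027  0.043] y -0.018
scene z0.075 65 x [-0.028 -0.013  0.002  0.016  0.032] y -0.018
scene z0.085 23 x [-0.01   0.     0.005  0.012  0.022] y -0.016
scene z0.095 9 x [-0.002 -0.001  0.001  0.005  0.006] y 0.007
scene z0.105 15 x [-0.098 -0.048  0.001  0.004  0.005] y 0.006
scene z0.115 17 x [-0.098 -0.093 -0.001  0.003  0.006] y 0.007
scene z0.125 21 x [-0.099 -0.097 -0.094 -0.003  0.007] y 0.011
scene z0.135 40 x [-0.099 -0.093 -0.003  0.006  0.014] y 0.014
scene z0.145 43 x [-0.07  -0.006  0.002  0.009  0.014] y 0.011
scene z0.155 24 x [-0.095 -0.092 -0.091  0.     0.007] y 0.01
scene z0.165 6 x [-0.095 -0.094 -0.092 -0.089 -0.088] y 0.015
```

```bash
python3 m7.py; python3 - <<'E'
from h import *
u=np.array([.5771,-.8167]); y=np.array([.8167,.5771]); B=np.array([.6151,-.2951]); L=np.array([.4348,-.0397])+.110*u
f=dict(np.load('Lscene.npz')); P=world(f); q=P[...,:2]-L; a=q@u; w=q@y
for nm,m in(('blade',(abs(a)<.042)&(abs(w)<.028)),('handle',(a<-.08)&(a>-.19)&(abs(w)<.02)&(P[...,2]>.03)),('table',(a<.12)&(a>.07)&(abs(w)<.03)&(P[...,2]<.01))):
    p=P[m]; p=p[np.isfinite(p[:,2])]; p=p[p[:,2]>-.1]; print(nm,len(p),np.percentile(p[:,2],[10,50,90]).round(4))
    if nm=='blade': print(np.linalg.lstsq(np.c_[p[:,:2]-p[:,:2].mean(0),np.ones(len(p))],p[:,2],rcond=None)[0].round(4))
q=P[...,:2]-B; a=q@u;w=q@y; m=(abs(P[...,2]-.049)<.004)&(abs(a)<.056)&(abs(w)<.061)&(f['color'].max(-1)>140); p=P[m]; c=(p[:,:2].mean(0)-B); print('tile',c@u,c@y,rect(p)[2],((rect(p)[0]/1e3-B)@np.c_[u,y]).round(4))
E
```

```text
plane [-0.0025 -0.0004  0.0489]
blade 313 [-0.0007  0.0017  0.0043]
[0.0052 0.0022 0.0017]
handle 292 [0.0407 0.0534 0.0591]
table 215 [-0.0027 -0.0005  0.0016]
tile -0.0007861975137766123 0.0039457513209145345 35.51084518432617 [ 0.0012 -0.0008]
```

All checks pass, so I'm handing the job in.

```bash
python3 -c "
from h import *
print(manip.job_done())"
```

```text
the job is handed in; nothing more can be done
None
```

The job is handed in, but no verdict came back: my last measurements show the tile flat in the bay within about 4 mm of centre, the heat lever upright and the lifter flat on the table, at about 20 s; I viewed 11 pictures, one over the limit of 10.

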